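# Clip in the logger and open the display's coolant valve

### The job

Get the chilled tart display running: pick up the temperature logger stick and press it down into the fork clip, past the sprung jaw, until it sits fully home on the fork floors and the jaw has closed over it. Then open the coolant valve by turning its lever until it points at the square head of the marker arm below it, within about 4 degrees, and let go. Leave the marker where it is set and do not disturb the tarts or the cake server.

Things in the scene. Friction and masses are not known exactly. Their poses are not given: they have to be found in the camera images.
- logger: Loose temperature logger stick, about 0.12 kg: a bare steel tube, 14 mm diameter, 160 mm long between two grey square end blocks (24 x 24 mm, 20 mm long); 200 mm overall, the same both ways round. It lies on the counter on its blocks. Origin: under its middle, on the counter; its x runs along the tube, z up.
- logger_mid (a point): Middle of the logger's tube, on the tube's axis, 12 mm above the logger's underside; x along the tube.
- clip: Fixed fork clip: aluminium base 150 x 60 x 10 mm, two black U-shaped forks (12 mm thick, at x = -42 and +42 mm, 72 mm clear between them for the gripper) and a steel sprung jaw on its +y side. The stick lies along x in both forks. Slots 17 mm wide, floors 60 mm up, prongs to 85 mm, flared lips to 96 mm. Origin: centre of the base's underside.
- clip_seat (a point): Where logger_mid is when the stick is fully home: on the slots' centre line, 67 mm above the counter, midway between the forks. x along the slots, y to the jaw's side, z up. The stick may sit up to 20 mm off along x.
- jaw_nose (a point): Lower tip line of the jaw's two 10 mm wide noses, which are just outside the forks, at clip x = -56 and +56 mm (no metal at this point between them). Shut, the tips overhang the slots from the +y side, 77.5 mm up, 2 mm from the centre line; above, they slope at 60 degrees to 100 mm up.
- jaw (a joint): Angle of the sprung jaw, rad: 0 shut. A stick pressed straight down meets the noses with its axis 88 mm up, wedges them aside to about 0.1 (5 to 20 N), and they spring back to 0 over it once it is home. Its own weight does not open them.
- valve: Fixed brass ball valve on a copper pipe along its x, (240 mm, turning down into the counter at both ends), on a 200 x 70 mm steel foot. Origin: under the valve's vertical spindle, on the counter. The spindle axis is x = y = 0, top of spindle 105 mm.
- lever (a joint): Valve opening, rad: 0 shut (lever along the valve's -y), 1.57 fully open (lever along the valve's -x); seen from above it opens clockwise. Stiff (about 0.25 N m); stays where it is left.
- lever_grip (a point): Middle of the lever's black sleeve, 80 mm from the spindle axis, 95 mm above the counter; x points outward along the lever. The sleeve is 60 mm long (50 to 110 mm from the spindle axis), 20 mm wide, 14 mm high (88 to 102 mm above the counter). The lever has nothing beside it.
- marker (a joint): Set angle of the marker, rad, measured like joint lever: the lever is right when the two values are equal. Clamped: stiff to turn, and to be left alone.
- marker_tip (a point): Top of the marker's square dark steel head (17 mm), 128 mm from the spindle axis, 78 mm above the counter, so it shows beyond the lever's end (110 mm). x points outward. The marker is a flat dark steel arm under the lever, 8 mm wide, 70 to 74 mm above the counter.
- tart: Bystander: red fruit tart on a round white board, 156 mm across, 50 mm high; loose. Origin: centre of its underside.
- tartlet: Bystander: small yellow fruit tart on a round white board, 117 mm across, 45 mm high; loose. Origin: centre of its underside.
- server: Bystander: cake server (spatula), 240 mm long, lying on the counter; loose. Its x runs along it.
Things that resemble listed ones, but are neither listed nor needed, are in the scene too. Several things have the shape of the logger; the one meant has the colours described above.

How it is judged:
By the outcome, as a careful person would: the job done as asked, in the order asked, and still so for the second after the job is handed in, with the robot touching nothing.
It also fails if it takes over 51 s, if anything falls off the work surface, if the arm or the gripper's body presses on something with over 40 N, if the wrist force passes 120 N, or if a joint passes its speed limit or range.

### The arm

A 6-joint arm with a two-finger parallel gripper is mounted at the origin on the work surface. World frame = base frame: x ahead of the robot, y to its left, z up, the work surface at z = 0. Lengths are in m, angles in rad, forces in N, time in s.
With the tool pointing down it reaches from about 0.25 to 0.775 m from the base axis. Payload 4 kg.
Tool frame: the origin (TCP) lies midway between the tips of the shut fingers; the grasp point (between the pads) lies 19 mm behind it; z points along the fingers, y is the line along which they close (so a half turn about z gives the same grasp; the last joint's range is limited). The gripper opens to 85 mm and grips with 20 to 120 N. Pads are 22 mm wide; open, the fingers measure 114 mm over their backs; the gripper's body (76 mm by 85 mm) begins 54 mm behind the grasp point. The pads swing forward as they close: fully open they stand 13 mm farther back than shut.
Start: joints at [1.213, 0.087, 1.371, -0, 1.684, -0.103], TCP at [0.139, 0.532, 0.196] pointing down, gripper open.
Joint ranges: [-3.1, 3.1], [-0.76, 2.03], [0.27, 2.55], [-1.08, 4.22], [0.17, 2.65], [-2.57, 2.57]. Speed limits (rad/s): [2.79, 2.79, 3.14, 3.14, 3.14, 3.14].

### API

Orientations are given as a unit quaternion [w, x, y, z].
In Python, from plant import r, imaging gives the robot as it stands. The module is installed in compiled form; this text tells all that it offers.
- The arm moves only by the shell command python3 -m jog 'ROWS' [FORCE]. ROWS is JSON, a list that holds one entry, the list of rows, each a list of 7 numbers: the turn, a rotation vector about the tool's x, y, z in units of 5 degrees (1.0 is 5 degrees), then the shift along the tool's x, y, z in units of 50 mm (1.0 is 50 mm), then the opening, from 0 (shut) to 1 (fully open). In form: [[[ax, ay, az, dx, dy, dz, gripper], ...]]. A call has 1 to 8 rows; each row shifts and turns the commanded pose from where the row before left it, along the tool's axes as they then stand; what a row does not reach is not made up. A row lasts 1/8 s, in which the tool goes at most 62.5 mm and 10.7 degrees, less where a joint would pass 70% of its speed; a pose out of reach is approached as far as the arm can. A call is refused whole if a number of a shift passes 1 or a number of a turn 1, either way. A call with a gripper value outside its range is refused whole. The fingers move at their own pace and stop on an object; FORCE is the grip in N (left out, the last holds). Time passes only in rows, so rows that do not move let the fingers close. It gives the time, the measured TCP pose, the force, the opening and the grip force at its end, in the units of the state.
- r.state(): the state, without advancing time (a new reading comes with each control period).
- imaging.snapshot(name): name is "scene" or "top" or "wrist"; returns a dict with "pixels" (420x560x3 uint8, blue, green, red), "K" (3x3 intrinsics, pixels), "position" and "orientation" of the camera in the world. Camera axes: x right, y up, looking along -z (the intrinsics and any distortion apply to the point x, -y, -z); pixel columns grow to the right and rows downward; lengths in m; the calibration is good to about 2 mm. A picture is of the moment at which its call begins. There is no depth.
- r.finish_job(): hands the job in; it is judged then, once.
The state is a dict: "time": time; "qpos": joint angles; "joint_velocities": joint speeds; "joint_torque": joint torques, N m; "eef_pos": TCP position; "ee_rot": TCP orientation; "contact_force": force on the tool from outside, world axes, zero at the start; "wrist_torque": the same for the moment, N m; "grip_width": finger opening in m; "grip_force": force on a finger pad.
Only numpy, scipy, OpenCV 4.12 (cv2) and the standard library are available. Lean on these libraries where they do the work, as an engineer would, in place of code of your own. Each camera call takes 0.05 s, during which the arm holds its last target. There are 200 camera calls.

## Working session

There is one attempt and no reset: what is moved stays moved. The work goes in short steps, Python scripts to look and compute and a shell command to move; the robot and the scene stay as the last step left them, time stands still between calls to the robot, and variables do not carry over. Pictures are saved under pics/ and viewed, at most 10 in all, crops included, and the job is handed in when it is done.

```bash
mkdir -p pics
cat > h.py <<'E'
import numpy as np, cv2, pickle
from scipy.spatial.transform import Rotation as R
from plant import r, imaging
def snap(cam,name):
    s=imaging.snapshot(cam); pickle.dump(s,open(f'pics/{name}.pkl','wb')); cv2.imwrite(f'pics/{name}.png',s['pixels']); return s
def load(name): return pickle.load(open(f'pics/{name}.pkl','rb'))
def rot(s):
    o=np.asarray(s['orientation'],float)
    return o if o.shape==(3,3) else R.from_quat(o[[1,2,3,0]]).as_matrix()
def ray(s,u,v):
    k=s['K']; d=np.linalg.inv(k)@[u,v,1.]; d=rot(s)@(d*[1,-1,-1]); return np.array(s['position'],float),d/np.linalg.norm(d)
def onz(s,u,v,z):
    p,d=ray(s,u,v); return p+d*(z-p[2])/d[2]
def tri(*obs):
    A=0;b=0;L=[]
    for s,u,v in obs:
        p,d=ray(s,u,v); M=np.eye(3)-np.outer(d,d); A=A+M; b=b+M@p; L.append((M,p))
    x=np.linalg.solve(A,b); return x,[round(float(np.linalg.norm(M@(x-p))),4) for M,p in L]
def proj(s,X):
    c=rot(s).T@(np.array(X)-s['position'])*[1,-1,-1]; q=s['K']@c; return q[:2]/q[2]
E
python3 - <<'E'
from h import *
a=snap('scene','s0');b=snap('top','t0');c=snap('wrist','w0')
for s in(a,b,c):print({k:v for k,v in s.items() if k!='pixels'})
print(r.state())
for n in('s0','t0'):
    cv2.imwrite(f'pics/{n}b.png',cv2.resize(cv2.imread(f'pics/{n}.png'),(800,600),interpolation=cv2.INTER_CUBIC))
E
```

```text
{'K': array([[464.49009837,   0.        , 281.47056245],
       [  0.        , 464.49009837, 212.31936729],
       [  0.        ,   0.        ,   1.        ]]), 'position': array([1.5439243 , 0.17885568, 0.82685879]), 'orientation': array([0.55743168, 0.29978284, 0.35338435, 0.68885389])}
{'K': array([[433.48356744,   0.        , 281.69328419],
       [  0.        , 433.48356744, 209.49756215],
       [  0.        ,   0.        ,   1.        ]]), 'position': array([ 0.25341574, -0.0148105 ,  1.44502324]), 'orientation': array([-0.70110344, -0.06485062,  0.06113203,  0.70746819])}
{'K': array([[309.63897845,   0.        , 278.00408344],
       [  0.        , 309.63897845, 210.2943003 ],
       [  0.        ,   0.        ,   1.        ]]), 'position': array([0.06180376, 0.55111967, 0.37135215]), 'orientation': array([ 0.78134743, -0.12361078, -0.09507546,  0.60429896])}
{'time': 0.15, 'qpos': array([ 1.21289633e+00,  8.78211053e-02,  1.37194696e+00, -1.05155229e-05,
        1.68360194e+00, -1.03121237e-01]), 'joint_velocities': array([-1.06475174e-03, -7.13747868e-04, -5.46745504e-03,  1.83099957e-04,
        1.56084807e-03, -2.46781474e-05]), 'joint_torque': array([ 1.08700679e-03, -3.52372599e+01, -3.13680375e+01, -1.96047654e-04,
        8.08021665e-03, -3.80588062e-05]), 'eef_pos': array([0.13847581, 0.53181037, 0.19506824]), 'ee_rot': array([-1.97953346e-04,  1.27045644e-01,  9.91896474e-01, -8.66364423e-04]), 'contact_force': array([-0.42367633,  0.46852438,  0.45842561]), 'wrist_torque': array([-0.06946332, -0.02473954, -0.0306407 ]), 'grip_force': 0.0, 'grip_width': 0.08542095791010186}
```

View pics/s0b.png

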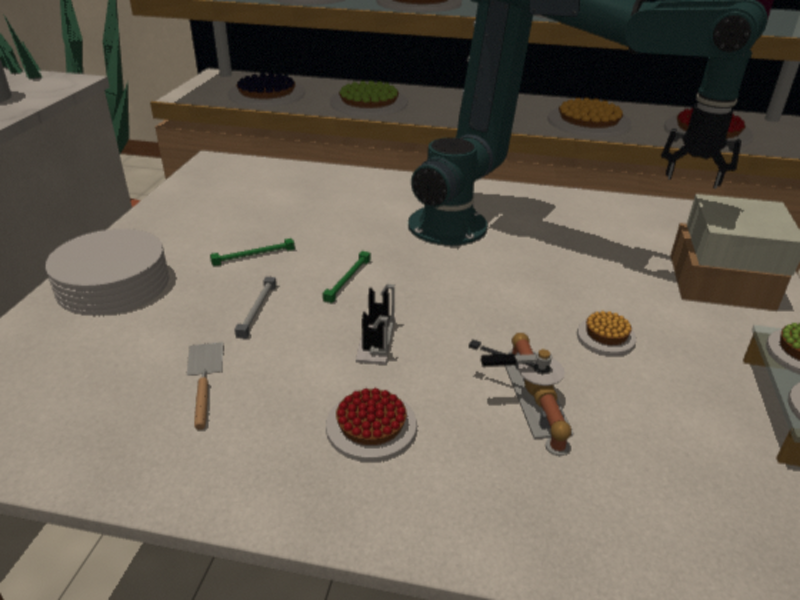

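View pics/t0b.png

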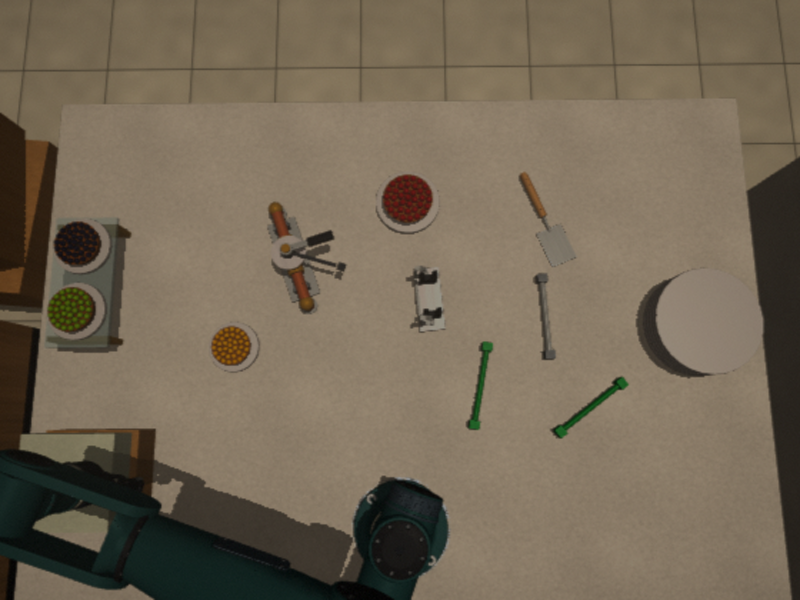

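Scene view: logger is the grey bar at (256,305), clip (377,325), valve spindle (543,355), with green lookalikes beside. Top view: logger (545,316), clip (429,300), valve spindle (287,248), lever pointing to (320,238), marker head (341,268). Next I take enlarged crops.

Run:
```python
import cv2
t=cv2.imread('pics/t0.png');s=cv2.imread('pics/s0.png')
cv2.imwrite('pics/tc.png',cv2.resize(t[130:260,185:395],None,fx=3.8,fy=3.8,interpolation=cv2.INTER_CUBIC))
cv2.imwrite('pics/sc.png',cv2.resize(s[180:320,150:416],None,fx=3,fy=3,interpolation=cv2.INTER_CUBIC))
```

```text
(no output)
```

View pics/tc.png

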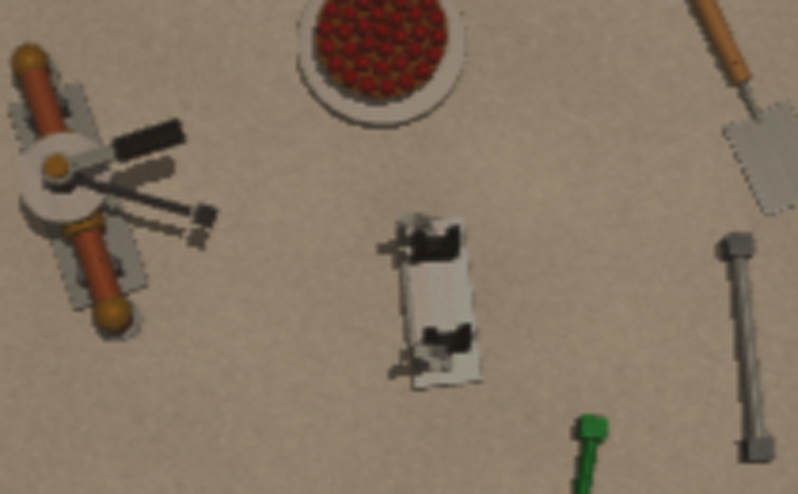

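View pics/sc.png

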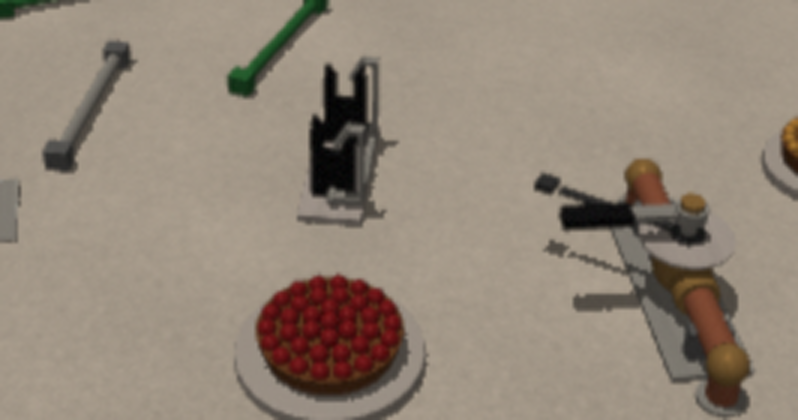

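Top crop: logger blocks (736,246),(757,448); forks (437,243),(447,337), jaw on the left (+y world); spindle (57,166), lever end (183,130), marker head (205,216). Scene crop: blocks (117,48),(59,154), spindle (692,200), marker head (547,183).

Run:
```python
from h import *
np.set_printoptions(precision=4,suppress=True)
t,s=load('t0'),load('s0')
T=lambda u,v:(t,185+u/3.8,130+v/3.8); S=lambda u,v:(s,150+u/3,180+v/3)
P={}
for n,a,b in[('blkFar',(736,246),(59,154)),('blkNear',(757,448),(117,48)),('spindle',(57,166),(692,200)),('marker',(205,216),(547,183)),('leverend',(183,130),(562,217)),
 ('baseFR',(465,218),(300,216)),('baseFL',(400,222),(362,222))]:
    P[n],e=tri(T(*a),S(*b)); print(n,P[n],e)
d=P['blkFar']-P['blkNear'];print('logger mid',(P['blkFar']+P['blkNear'])/2,np.linalg.norm(d),np.degrees(np.arctan2(d[1],d[0])))
for n in('marker','leverend'):
    d=P[n]-P['spindle'];print(n,np.degrees(np.arctan2(d[1],d[0])),np.hypot(d[0],d[1]))
for u,v,z in[(437,243,.08),(447,337,.08),(465,218,.01),(481,380,.01),(412,389,.01),(400,222,.01),(30,58,.05),(112,315,.05),(57,166,.105),(205,216,.078),(183,130,.095)]:print((u,v),onz(*T(u,v),z))
st=r.state();w=load('w0');o=st['ee_rot'];Rt=R.from_quat(o[[1,2,3,0]])
print('tool',Rt.as_matrix(),'cam in tool',Rt.inv().apply(w['position']-st['eef_pos']),Rt.as_matrix().T@rot(w))
```

```text
blkFar [ 0.5589 -0.3349  0.0126] [0.0011, 0.0011]
blkNear [ 0.3789 -0.3433  0.0194] [0.0007, 0.0007]
spindle [0.6138 0.2531 0.1048] [0.0019, 0.0019]
marker [0.5768 0.1315 0.0729] [0.0019, 0.0019]
leverend [0.6469 0.1492 0.0944] [0.0025, 0.0025]
baseFR [ 0.5881 -0.0922  0.0041] [0.0044, 0.0044]
baseFL [ 0.585  -0.0341  0.005 ] [0.0041, 0.0041]
logger mid [ 0.4689 -0.3391  0.016 ] 0.18023356557620093 2.665759306384132
marker -106.9097410067502 0.1270743781033839
leverend -72.32331430041327 0.10898059052901803
(437, 243) [ 0.5499 -0.068   0.08  ]
(447, 337) [ 0.4692 -0.0751  0.08  ]
(465, 218) [ 0.5877 -0.0961  0.01  ]
(481, 380) [ 0.4418 -0.1074  0.01  ]
(412, 389) [ 0.4344 -0.0468  0.01  ]
(400, 222) [ 0.5846 -0.038   0.01  ]
(30, 58) [0.7274 0.2883 0.05  ]
(112, 315) [0.4958 0.2113 0.05  ]
(57, 166) [0.6138 0.251  0.105 ]
(205, 216) [0.5758 0.1291 0.078 ]
(183, 130) [0.6469 0.1467 0.095 ]
tool [[-0.9677  0.252  -0.0006]
 [ 0.252   0.9677 -0.0017]
 [ 0.0002 -0.0018 -1.    ]] cam in tool [ 0.0791 -0.0009 -0.1763] [[ 0.0005  0.9513  0.3082]
 [ 1.     -0.0002 -0.001 ]
 [-0.0009  0.3082 -0.9513]]
```

```bash
python3 -m jog '[[[0,0,-0.87,0,0,0,1],[0,0,-0.87,0,0,0,1],[0,0,-0.87,0,0,0,1],[0,0,-0.87,0,0,0,1],[0,0,0,-0.58,-0.93,0,1],[0,0,0,-0.58,-0.93,0,1],[0,0,0,-0.58,-0.93,0,1],[0,0,0,-0.58,-0.93,0,1]]]'; python3 -m jog '[[[0,0,0,-0.58,-0.93,0,1],[0,0,0,-0.58,-0.93,0,1],[0,0,0,-0.58,-0.93,0,1],[0,0,0,-0.58,-0.93,0,1],[0,0,0,-0.58,-0.93,0,1],[0,0,0,-0.58,-0.93,0,1],[0,0,0,0,0,0,1]]]'; python3 -c "
from h import *
snap('wrist','w1')"
```

```text
time: 1.15
eef_pos: [0.2642, 0.3506, 0.1957]
ee_rot: [0.0, -0.025, 1.0, -0.0]
contact_force: [0.5, 0.0, 0.3]
grip_width: 0.0855
grip_force: 0.0
time: 2.02
eef_pos: [0.4521, 0.079, 0.1951]
ee_rot: [-0.001, -0.021, 1.0, -0.0]
contact_force: [-0.0, 0.0, 0.1]
grip_width: 0.0856
grip_force: 0.0
```

```bash
python3 -m jog '[[[0,0,0,0,-0.93,0,1],[0,0,0,0,-0.93,0,1],[0,0,0,0,-0.93,0,1],[0,0,0,0,-0.93,0,1],[0,0,0,0,-0.93,0,1],[0,0,0,0,-0.93,0,1],[0,0,0,0,0,0,1]]]'; python3 -c "
from h import *
b=snap('wrist','w2');a=load('w1')
for s in(a,b):
  print(r.state()['eef_pos'],proj(s,[.512,-.072,.08]),proj(s,[.469,-.339,.012]))
cv2.imwrite('pics/w12.png',cv2.resize(np.vstack([a['pixels'][80:290],b['pixels'][80:290]]),(800,600),interpolation=cv2.INTER_CUBIC))
"
```

```text
time: 2.95
eef_pos: [0.4644, -0.1976, 0.1954]
ee_rot: [-0.0, -0.023, 1.0, 0.0]
contact_force: [-1.3, 1.2, -0.2]
grip_width: 0.0856
grip_force: 0.0
[ 0.4645004  -0.1961002   0.19558425] [129.23379317 245.74043163] [-75.46618625 179.56905239]
[ 0.4645004  -0.1961002   0.19558425] [398.13324157 245.5617883 ] [158.57212117 178.74158759]
```

View pics/w12.png

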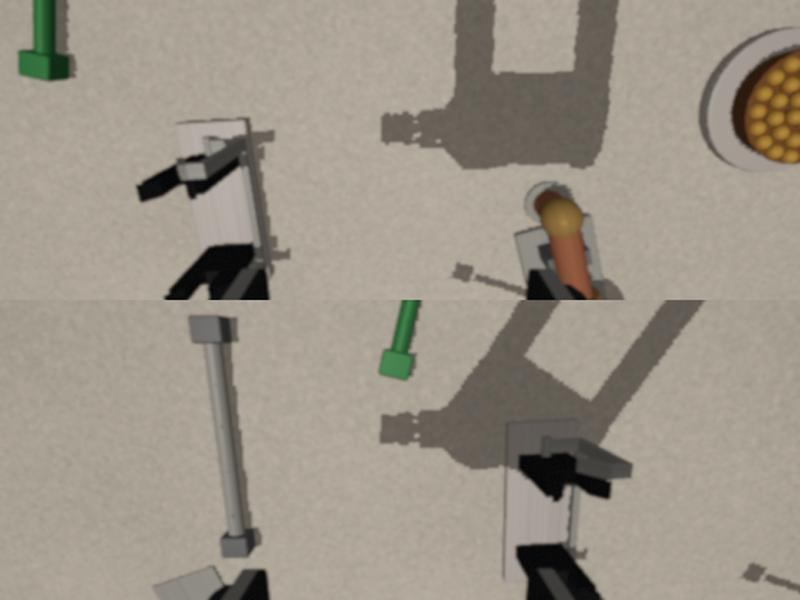

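Upper: clip base near corners (178,124),(248,119). Lower: logger blocks (208,330),(236,545), base near corners (508,423),(580,420). I enlarge the clip in both.

```bash
python3 -c "
from h import *
a,b=load('w1'),load('w2')
f=lambda i:cv2.resize(i,(400,600),interpolation=cv2.INTER_CUBIC)
cv2.imwrite('pics/cc.png',np.hstack([f(a['pixels'][155:335,80:200]),f(b['pixels'][155:335,340:460])]))
np.set_printoptions(precision=4,suppress=True)
p=onz(b,.7*208,80+.7*30,.024);q=onz(b,.7*236,80+.7*245,.024);d=q-p;print(p,q,(p+q)/2,np.linalg.norm(d),np.degrees(np.arctan2(d[1],d[0])))
t=load('t0')
for u,v,uu,vv in[(736,246,236,545),(757,448,208,330)]: print(tri((t,185+u/3.8,130+v/3.8),(b,.7*uu,80+.7*(vv-300))))
"
```

```text
[ 0.3827 -0.3422  0.024 ] [ 0.5575 -0.3328  0.024 ] [ 0.4701 -0.3375  0.024 ] 0.17505456417694998 3.068841904197405
(array([ 0.5567, -0.3328,  0.0252]), [0.0005, 0.0005])
(array([ 0.3813, -0.347 ,  0.0099]), [0.0015, 0.0015])
```

View pics/cc.png

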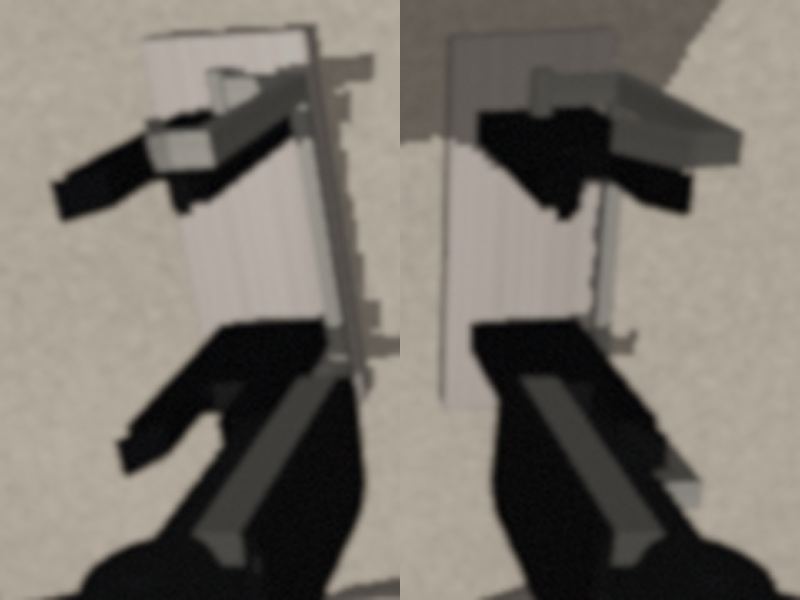

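Left: base corners (145,38),(315,28), −y prong tips (52,183)-(63,221) and (118,440)-(126,475). Right: base corners (447,36),(617,28),(443,403), near +y prong tip (690,180)-(688,213).

```bash
python3 -c "
from h import *
np.set_printoptions(precision=4,suppress=True)
a,b,t=load('w1'),load('w2'),load('t0')
A=lambda x,y:(a,80+.3*x,155+.3*y);B=lambda x,y:(b,340+.3*(x-400),155+.3*y)
print('baseNR',tri(A(145,38),B(447,36)),'baseNL',tri(A(315,28),B(617,28)))
for q in(A(145,38),A(315,28),B(447,36),B(617,28),B(443,403)):print(onz(*q,.01))
print('top base FR/NR/NL',*[onz(t,185+u/3.8,130+v/3.8,.01) for u,v in((465,218),(481,380),(412,389))])
m=lambda f,p,q:onz(*f(*p),.096)/2+onz(*f(*q),.096)/2
print('-y tips near,far',m(A,(52,183),(63,221)),m(A,(118,440),(126,475)),'+y near',m(B,(690,180),(688,213)))
from scipy.optimize import least_squares
def res(p):
  c,s=np.cos(p[2]),np.sin(p[2]);W=lambda x,y,z:[p[0]+c*x-s*y,p[1]+s*x+c*y,z]
  o=[(A(145,38),(-.075,-.03,.01)),(A(315,28),(-.075,.03,.01)),(B(447,36),(-.075,-.03,.01)),(B(617,28),(-.075,.03,.01)),(B(443,403),(.075,-.03,.01)),
   (A(57.5,202),(-.042,-p[3],.096)),(A(122,457.5),(.042,-p[3],.096)),(B(689,196.5),(-.042,p[3],.096))]
  o+=[((t,185+u/3.8,130+v/3.8),w) for u,v,w in((465,218,(.075,-.03,.01)),(481,380,(-.075,-.03,.01)),(412,389,(-.075,.03,.01)))]
  return np.ravel([proj(q[0],W(*w))-q[1:] for q,w in o])
k=least_squares(res,[.512,-.072,.07,.02]);print(k.x,np.degrees(k.x[2]));print(k.fun.reshape(-1,2))
"
```

```text
baseNR (array([ 0.4448, -0.1074,  0.0019]), [0.0003, 0.0003]) baseNL (array([ 0.4389, -0.0463,  0.0011]), [0.0, 0.0])
[ 0.4435 -0.1034  0.01  ]
[ 0.4374 -0.0434  0.01  ]
[ 0.4432 -0.1095  0.01  ]
[ 0.4376 -0.0501  0.01  ]
[ 0.5885 -0.0931  0.01  ]
top base FR/NR/NL [ 0.5877 -0.0961  0.01  ] [ 0.4418 -0.1074  0.01  ] [ 0.4344 -0.0468  0.01  ]
-y tips near,far [ 0.4746 -0.0908  0.096 ] [ 0.5571 -0.0822  0.096 ] +y near [ 0.4716 -0.0577  0.096 ]
[ 0.5147 -0.0701  0.0888  0.0164] 5.089714752908318
[[-2.8589 -0.8551]
 [-2.9686 -0.1836]
 [ 2.4629 -0.3942]
 [ 2.7661 -0.1395]
 [-0.4499  2.3516]
 [ 0.6089 -0.2623]
 [-0.3509  0.7053]
 [ 0.2609 -0.1838]
 [-0.8532 -1.2403]
 [-0.2358 -0.2437]
 [ 0.0187 -0.8618]]
```

```bash
python3 -m jog '[[[0,0,0.05,0.01,-0.95,0,0.6],[0,0,0,0.01,-0.95,0,0.6],[0,0,0,0.01,-0.94,0,0.6],[0,0,0,0,0,0.9,0.6],[0,0,0,0,0,0.9,0.6],[0,0,0,0,0,0.9,0.6],[0,0,0,0,0,0,0.6]]]' 80; python3 -c "
from h import *
print(r.state()['eef_pos'],r.state()['ee_rot']);s=snap('wrist','w3')
print(proj(s,[.4695,-.338,.012]))
cv2.imwrite('pics/w3b.png',cv2.resize(s['pixels'],(800,600)))"
```

```text
time: 3.88
eef_pos: [0.4677, -0.3339, 0.0565]
ee_rot: [-0.004, -0.024, 1.0, 0.004]
contact_force: [0.2, -0.0, 0.3]
grip_width: 0.0511
grip_force: 0.0
[ 0.46768038 -0.33387952  0.05651166] [-0.00364569 -0.02361591  0.99970696  0.00387243]
[272.80297445 222.36256847]
```

View pics/w3b.png

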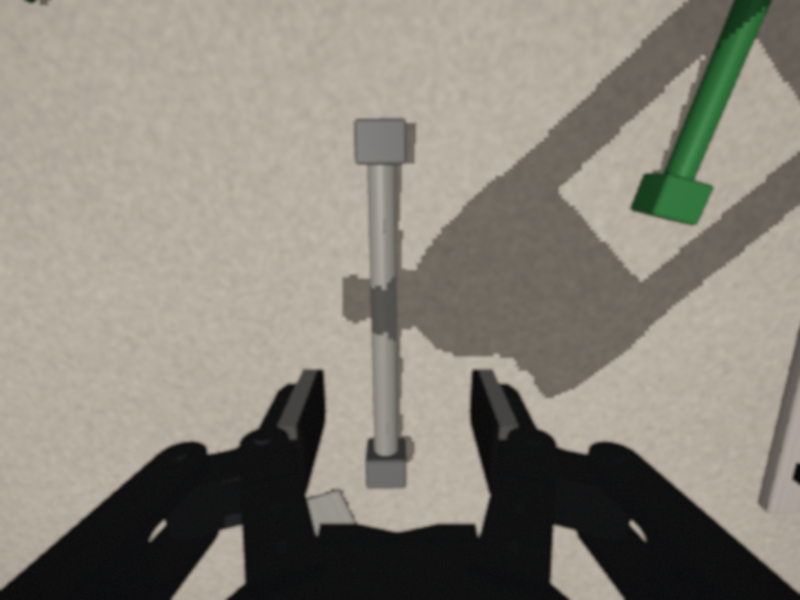

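Tube runs from (380,141) to (386,470), finger midline at x≈398, so the logger is about 5 mm to the −y side; I correct and descend.

```bash
python3 -m jog '[[[0,0,0,-0.04,-0.11,0,0.6],[0,0,0,0,0,0.4,0.6],[0,0,0,0,0,0.4,0.6],[0,0,0,0,0,0.25,0.6],[0,0,0,0,0,0,0.6]]]' 80
```

```text
time: 4.55
eef_pos: [0.4722, -0.3442, 0.0089]
ee_rot: [0.0, -0.022, 1.0, -0.0]
contact_force: [-0.4, 0.2, 0.7]
grip_width: 0.0517
grip_force: 0.0
```

```bash
python3 -m jog '[[[0,0,0,0.03,0.08,0.08,0.6],[0,0,0,0,0,0,0.6],[0,0,0,0,0,0,0],[0,0,0,0,0,0,0],[0,0,0,0,0,0,0],[0,0,0,0,0,0,0]]]' 80; python3 -m jog '[[[0,0,0,0,0,0,0],[0,0,0,0,0,0,0]]]'
```

```text
time: 5.3
eef_pos: [0.4703, -0.3401, 0.0045]
ee_rot: [0.0, -0.022, 1.0, 0.0]
contact_force: [-0.4, -0.2, 0.4]
grip_width: -0.0004
grip_force: 0.0
time: 5.55
eef_pos: [0.4702, -0.34, 0.0044]
ee_rot: [-0.0, -0.022, 1.0, 0.0]
contact_force: [0.5, -0.6, 0.0]
grip_width: -0.0003
grip_force: 0.0
```

```bash
python3 -c "
from h import *
s=snap('wrist','w4');t=snap('top','t4')
print(proj(t,[.4702,-.34,.0]))
x=t['pixels'][150:290,310:450]
cv2.imwrite('pics/w4b.png',np.hstack([cv2.resize(s['pixels'],(500,500)),cv2.resize(x,(300,500))]))"
```

```text
[380.34409424 221.37840216]
```

View pics/w4b.png

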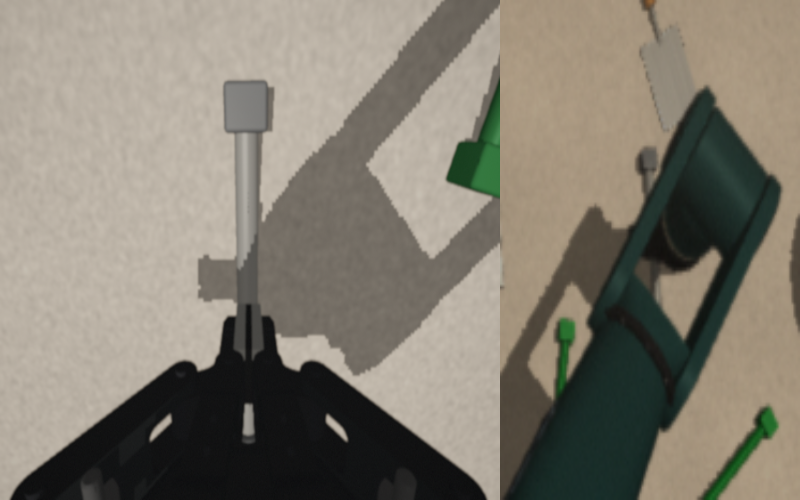

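```bash
python3 -c "
from h import *
np.set_printoptions(precision=4,suppress=True)
s=load('w4');st=r.state();p=st['eef_pos'];print(p,s['position'],s['position']-p,st['qpos'],st['grip_width'])
for z in(0,.01,.02,.03):print(z,proj(s,p+[0,0,z]),proj(s,[p[0],p[1],z]))
w3=load('w3');w2=load('w2');w0=load('w0')
for n in('w2','w3','w4'):
  q=load(n);print(n,q['position'],rot(q)[:,2])
# near block top face corners in w4 (500x500 of 560x420)
c=[(224,82),(266,82),(224,131),(266,131)]
for z in(.024,.0):print(z,[onz(s,u*1.12,v*.84,z)[:2] for u,v in c])
for n,v0 in(('w3',0),):
  for z in(.024,): print([onz(w3,u*.7,v*.7,z)[:2] for u,v in((355,119),(406,119),(355,163),(406,163))])
print(proj(w0,load('w0')['position']))
" 2>/dev/null
```

```text
[ 0.4702 -0.34    0.0045] [ 0.391  -0.3445  0.1809] [-0.0792 -0.0045  0.1764] [-0.7238  0.2664  1.5543  0.0001  1.3209 -2.3392] -0.0002777290449944968
0 [279.058  244.1849] [279.0253 241.2857]
0.01 [279.1369 251.1774] [279.1007 247.9722]
0.02 [279.2244 258.9377] [279.1842 255.3753]
0.03 [279.3221 267.5996] [279.2772 263.6168]
w2 [ 0.3854 -0.2023  0.3719] [-0.3073 -0.0163  0.9515]
w3 [ 0.3898 -0.3399  0.2335] [-0.3011 -0.0232  0.9533]
w4 [ 0.391  -0.3445  0.1809] [-0.3083 -0.0152  0.9512]
0.024 [array([ 0.3735, -0.3577]), array([ 0.3725, -0.3359]), array([ 0.3917, -0.3574]), array([ 0.3907, -0.3347])]
0.0 [array([ 0.3708, -0.3597]), array([ 0.3697, -0.3346]), array([ 0.3918, -0.3593]), array([ 0.3906, -0.3332])]
[array([ 0.3733, -0.3573]), array([ 0.3722, -0.3349]), array([ 0.3917, -0.3569]), array([ 0.3906, -0.3339])]
[nan nan]
```

Wrist view shows the fingers shut at (248,310) apparently on top of the tube, though the reported TCP is 4 mm up. The block sizes also suggest the arm stands higher than it reports. I'll find the counter by touch, beside the logger.

```bash
python3 -m jog '[[[0,0,0,0,0,-0.8,0],[0,0,0,0,0.9,0,0],[0,0,0,0,0,0.8,0],[0,0,0,0,0,0,0]]]'; for i in 1 2 3; do python3 -m jog '[[[0,0,0,0,0,0.06,0],[0,0,0,0,0,0,0]]]' | egrep 'pos|contact'; done
```

```text
time: 6.15
eef_pos: [0.4657, -0.2928, 0.0014]
ee_rot: [-0.003, -0.023, 1.0, 0.002]
contact_force: [-0.1, -0.5, 0.1]
grip_width: -0.0001
grip_force: 0.0
eef_pos: [0.4689, -0.296, 0.0026]
contact_force: [0.1, 1.2, -0.1]
eef_pos: [0.4683, -0.2953, -0.0013]
contact_force: [-0.1, 0.6, 0.2]
eef_pos: [0.468, -0.2949, -0.0049]
contact_force: [-0.2, 0.3, -0.9]
```

```bash
for i in 1 2 3; do python3 -m jog '[[[0,0,0,0,0,0.06,0],[0,0,0,0,0,0,0]]]' | egrep 'pos|contact'; done
```

```text
eef_pos: [0.468, -0.2949, -0.0079]
contact_force: [-0.0, 0.8, -0.2]
eef_pos: [0.468, -0.2949, -0.0109]
contact_force: [0.9, -0.4, 0.7]
eef_pos: [0.468, -0.2949, -0.0139]
contact_force: [-0.5, 0.3, -0.0]
```

```bash
for i in 1 2; do python3 -m jog '[[[0,0,0,0,0,0.04,0],[0,0,0,0,0,0,0]]]' | egrep 'pos|contact'; done;  python3 -c "
from h import *
s=snap('wrist','w5');cv2.imwrite('pics/w5b.png',s['pixels'])"
```

```text
eef_pos: [0.4681, -0.295, -0.0157]
contact_force: [-0.3, 0.1, -0.1]
eef_pos: [0.4681, -0.295, -0.0177]
contact_force: [-0.3, 0.4, 0.2]
```

View pics/w5b.png

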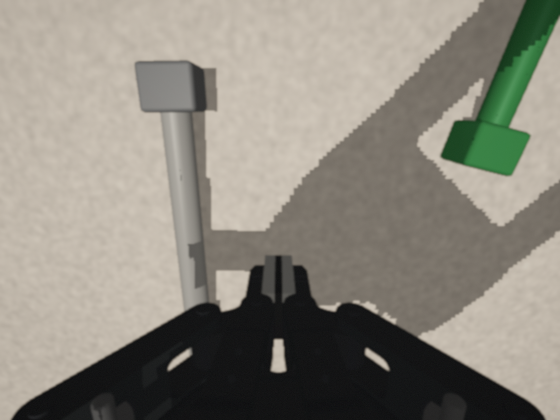

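Shut fingertips show at (279,256), where a point about 17 mm behind the reported TCP would project, still without touching. I keep probing down.

```bash
for i in 1 2 3 4; do python3 -m jog '[[[0,0,0,0,0,0.04,0],[0,0,0,0,0,0,0]]]' | egrep 'pos|contact'; done
```

```text
eef_pos: [0.4681, -0.295, -0.0197]
contact_force: [0.3, 0.1, 0.1]
eef_pos: [0.4681, -0.295, -0.0218]
contact_force: [-0.6, 0.1, -0.2]
eef_pos: [0.4681, -0.295, -0.0237]
contact_force: [-0.4, -0.1, 0.8]
eef_pos: [0.4681, -0.295, -0.0258]
contact_force: [-0.3, 0.5, 0.8]
```

```bash
python3 -c "
from h import *
np.set_printoptions(precision=4,suppress=True)
s=load('w5');print(s['position'])
for z in(.024,.014,.004,-.006):
  a,b,c=[onz(s,u,v,z) for u,v in((137,63),(193,63),(141,110))];print(z,np.linalg.norm(b-a),np.linalg.norm(c-a),a)
# block far/near observations over w2..w5 : tri near block centre of top face
w2,w3,w4=load('w2'),load('w3'),load('w4')
print(tri((w2,145.6,101),(w3,380*.7,141*.7)),tri((w2,145.6,101),(s,167.5,86)),tri((w3,380*.7,141*.7),(w4,245*1.12,106.5*.84)),tri((w4,245*1.12,106.5*.84),(s,167.5,86)))
st=r.state();print(st['joint_torque'],st['qpos'],st['eef_pos'],st['contact_force'])
s=snap('scene','s6');t=snap('top','t6')
p=st['eef_pos'];print(proj(s,p),proj(s,p+[0,0,.02]),proj(s,[.4681,-.295,0]))
"
```

```text
[ 0.3889 -0.2995  0.1587]
0.024 0.0221618352427782 0.017721812326127583 [ 0.3738 -0.3558  0.024 ]
0.014 0.023807232485490517 0.019037561713208567 [ 0.3726 -0.36    0.014 ]
0.004 0.025452629728202888 0.02035331110028961 [ 0.3715 -0.3642  0.004 ]
-0.006 0.0270980269709152 0.021669060487370537 [ 0.3704 -0.3684 -0.006 ]
(array([ 0.382 , -0.3462,  0.014 ]), [0.0006, 0.0006]) (array([ 0.3818, -0.3483,  0.0104]), [0.001, 0.001]) (array([ 0.3812, -0.3465,  0.0109]), [0.0001, 0.0001]) (array([ 0.3815, -0.3465,  0.0175]), [0.0001, 0.0001])
[ -0.0051 -37.9001 -27.3223  -0.0002  -0.0135  -0.0001] [-0.6648  0.244   1.6494  0.0001  1.2487 -2.2802] [ 0.4681 -0.295  -0.0258] [-0.2601  0.4728  0.8082]
[194.6711 225.5917] [194.0964 220.3101] [193.9235 218.7743]
```

```bash
for i in 1 2 3 4; do python3 -m jog '[[[0,0,0,0,0,0.03,0],[0,0,0,0,0,0,0]]]' | egrep 'pos|contact'; done
```

```text
eef_pos: [0.4681, -0.295, -0.0272]
contact_force: [-0.4, 0.7, -0.2]
eef_pos: [0.4681, -0.295, -0.0287]
contact_force: [0.1, 0.2, -0.4]
eef_pos: [0.4681, -0.295, -0.0302]
contact_force: [-0.4, 1.3, -0.4]
eef_pos: [0.4682, -0.295, -0.0317]
contact_force: [-0.2, 0.6, 0.2]
```

```bash
python3 -c "
from h import *
s=snap('scene','s7');w=snap('wrist','w7')
cv2.imwrite('pics/s7b.png',np.hstack([cv2.resize(s['pixels'][150:250,145:245],(500,500),interpolation=cv2.INTER_CUBIC),cv2.resize(w['pixels'][200:360,230:326],(300,500),interpolation=cv2.INTER_CUBIC)]))"
```

```text
(no output)
```

View pics/s7b.png

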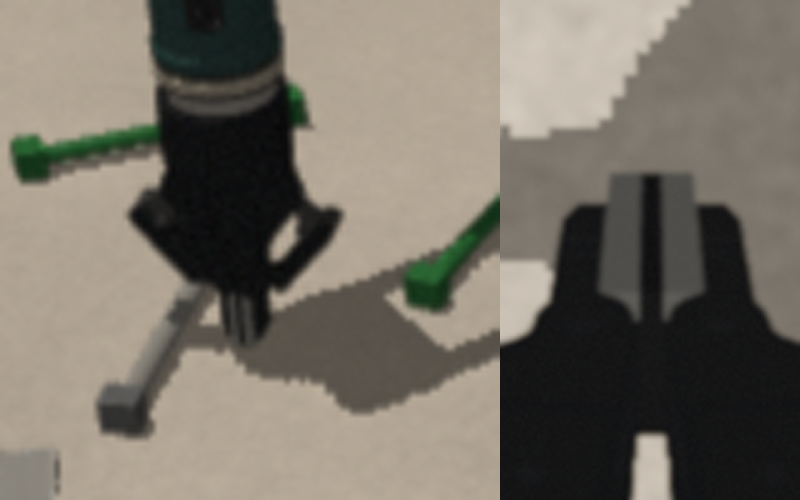

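Scene crop: fingertips at crop (245,342), i.e. pixel (194,218.4), right at counter level, while the reported TCP z is −0.032. So the real tips stand about 32 mm above the reported TCP; I confirm by touch.

```bash
for i in 1 2 3 4; do python3 -m jog '[[[0,0,0,0,0,0.03,0],[0,0,0,0,0,0,0]]]' | egrep 'pos|contact' | tr '\n' ' '; python3 -c "
from h import *
print(r.state()['contact_force'])
"; done
```

```text
eef_pos: [0.4681, -0.295, -0.0332] contact_force: [0.7, 0.6, 0.5] [0.68417788 0.63024012 0.45378499]
eef_pos: [0.4681, -0.295, -0.0347] contact_force: [0.1, -0.2, -0.8] [ 0.07694721 -0.22489885 -0.80647904]
eef_pos: [0.4684, -0.2952, -0.0352] contact_force: [-1.4, 0.4, 5.8] [-1.35779174  0.43691629  5.77422026]
eef_pos: [0.4684, -0.2953, -0.0353] contact_force: [-4.3, 2.8, 12.4] [-4.29977895  2.77780439 12.37465757]
```

```bash
python3 -m jog '[[[0,0,0,0,0,-0.55,0],[0,0,0,0,0,-0.55,0.3],[0,0,0.05,0,-0.9,0,0.6],[0,0,0,0,0,0,0.6],[0,0,0,0,0,0.5,0.6],[0,0,0,0,0,0.3,0.6],[0,0,0,0,0,0.14,0.6],[0,0,0,0,0,0,0.6]]]' 80; python3 -m jog '[[[0,0,0,0,0,0,0],[0,0,0,0,0,0,0],[0,0,0,0,0,0,0],[0,0,0,0,0,0,0],[0,0,0,0,0,0,0],[0,0,0,0,0,0,0]]]'
```

```text
time: 12.4
eef_pos: [0.47, -0.3394, -0.0302]
ee_rot: [-0.0, -0.02, 1.0, 0.001]
contact_force: [0.3, -0.3, 0.1]
grip_width: 0.0513
grip_force: 0.0
time: 13.15
eef_pos: [0.4709, -0.3406, -0.0283]
ee_rot: [0.001, -0.02, 1.0, -0.001]
contact_force: [-1.0, 1.3, 5.8]
grip_width: 0.0106
grip_force: 78.4
```

```bash
python3 -m jog '[[[0,0,0,0,0,-0.2,0],[0,0,0,0,0,-0.6,0],[0,0,0,0,0,-0.9,0],[0,0,0,0,0,-0.9,0],[0,0,0,0,0,0,0],[0,0,0,0,0,0,0]]]'
python3 - <<'E'
from h import *
st=r.state();print(st['contact_force'],st['wrist_torque'],st['grip_width'],st['eef_pos'])
a=load('w4')['pixels']; b=snap('wrist','w8')['pixels']
g=lambda im:cv2.cvtColor(im,cv2.COLOR_BGR2GRAY)
for row in(120,150,180,210,230):
    print(row,' '.join('%3d'%v for v in g(b)[row,236:320:3]))
for c in(272,279): print(c,' '.join('%3d'%v for v in g(b)[60:300:6,c]))
E
```

```text
time: 13.9
eef_pos: [0.4696, -0.3395, 0.0992]
ee_rot: [-0.001, -0.02, 1.0, 0.001]
contact_force: [-0.3, -0.7, -2.6]
grip_width: 0.0102
grip_force: 78.2
[-0.28236499 -0.68645503 -2.55583266] [ 0.00637206 -0.02143883  0.01153205] 0.010239742114261912 [ 0.46958079 -0.33948275  0.09924664]
120 177 176 176 176 179 179 176 175 156 128 140 148 162 172 160 141 134 126 112 137 176 179 126 107 106 104 104 106
150 176 176 179 180 180 178 178 182 172 125 139 147 159 170 161 142 135 127 111 149 179 180 124 107 108 107 106 102
180 181 178 177 174 178 179 178 174 137 117 137 146 155 165 159 142 136 127 110 114 128 110 112 107 105 107 105 109
210 179 177 181 178 177 180 177 174 179 140 134 145 152 160 155 122  81  82  80 161 180 171 107 108 110 106 106 106
230 175 175 179 178 179 180 179 176 179 154 118  93  85  86  85  82  81  81  81 168 183 179 110 109 107 105 125 181
272 122 122 123 123 123 124 125 126  97 163 162 162 162 161 160 159 159 158 158 156 155 154 154 153 153 152 152 126  85  85  85  84  85  85  85  84  84  84  84  84
279 121 121 122 122 122 122 123 124  95 152 152 139 153 153 154 153 154 153 153 152 152 152 152 151 151 151  83  84  84  84  84  84  84  84  84  84  85  84  83  82
```

Run:
```python
from h import *
np.set_printoptions(precision=4,suppress=True)
from scipy.optimize import least_squares
a,b,t,w3,w4=[load(n) for n in('w1','w2','t0','w3','w4')]
A=lambda x,y:(a,80+.3*x,155+.3*y);B=lambda x,y:(b,340+.3*(x-400),155+.3*y);T=lambda u,v:(t,185+u/3.8,130+v/3.8)
def res(p,full=0):
  c,s=np.cos(p[2]),np.sin(p[2]);W=lambda x,y,z:np.array([p[0]+c*x-s*y,p[1]+s*x+c*y,z])
  c2,s2=np.cos(p[5]),np.sin(p[5]);L=lambda x:np.array([p[3]+c2*x,p[4]+s2*x,.024])
  o=[(A(145,38),W(-.075,-.03,.01)),(A(315,28),W(-.075,.03,.01)),(B(447,36),W(-.075,-.03,.01)),(B(617,28),W(-.075,.03,.01)),(B(443,403),W(.075,-.03,.01)),
   (A(57.5,202),W(-.042,-p[6],.096)),(A(122,457.5),W(.042,-p[6],.096)),(B(689,196.5),W(-.042,p[6],.096)),
   ((b,145.6,101),L(-.09)),((b,165.2,251.5),L(.09)),((w3,266,98.7),L(-.09)),((w4,275,89.5),L(-.09))]
  f=[proj(q[0],w-p[7:10])-q[1:] for q,w in o]
  if 1:
    o=[(T(465,218),W(.075,-.03,.01)),(T(481,380),W(-.075,-.03,.01)),(T(412,389),W(-.075,.03,.01)),(T(736,246),L(.09)),(T(757,448),L(-.09))]
    f+=[proj(q[0],w)-q[1:] for q,w in o]
  return np.ravel(f)
k=least_squares(res,[.512,-.072,.08,.47,-.34,.05,.016,0,0,0],loss='soft_l1')
print(k.x,np.degrees(k.x[[2,5]]));print(k.fun.reshape(-1,2));
```

```text
[ 0.5124 -0.0693  0.0988  0.4672 -0.3401  0.0595  0.0206 -0.0043  0.0006
  0.0073] [5.6598 3.4097]
[[-0.1093  0.0856]
 [-1.3411  0.3091]
 [ 0.3388  0.5433]
 [-0.3797  0.3465]
 [-1.1543  1.0735]
 [ 0.5963 -0.2875]
 [-0.0065 -1.1852]
 [ 0.5968 -0.94  ]
 [-0.9852 -1.0554]
 [ 0.1433  0.1491]
 [ 0.2067  0.1334]
 [ 0.2694  0.2804]
 [-1.3056 -0.6551]
 [-0.2505  0.3171]
 [ 0.0191 -0.1232]
 [ 0.3959 -0.0784]
 [ 0.7981  0.4163]]
```

```bash
python3 -m jog '[[[0,0,-0.48,0,0,0,0],[0,0,0,-0.23,0.885,0,0],[0,0,0,-0.23,0.885,0,0],[0,0,0,-0.23,0.885,0,0],[0,0,0,-0.23,0.885,0,0],[0,0,0,-0.23,0.885,0,0],[0,0,0,-0.23,0.885,0,0],[0,0,0,0,0,0,0]]]';python3 -m jog '[[[0,0,0,0,0,0,0],[0,0,0,0,0,0,0]]]'
python3 - <<'E'
from h import *
b=snap('wrist','w9')['pixels'];snap('top','t9');snap('scene','s9')
g=cv2.cvtColor(b,cv2.COLOR_BGR2GRAY)
for row in range(80,240,10): print(row,' '.join('%3d'%v for v in g[row,210:350:4]))
E
```

```text
time: 14.95
eef_pos: [0.5159, -0.0666, 0.0979]
ee_rot: [-0.002, -0.043, 0.999, 0.001]
contact_force: [0.5, -0.0, -1.2]
grip_width: 0.0107
grip_force: 78.5
time: 15.2
eef_pos: [0.5167, -0.0708, 0.0996]
ee_rot: [-0.001, -0.04, 0.999, 0.0]
contact_force: [-0.1, 0.2, -1.3]
grip_width: 0.0106
grip_force: 78.5
80 173 178 178 173 178 180 176 179 179 108 128 128 128 127 126 125 124 123 123 122 121 121 120 120  92 161 164 172 174 174 181 179 178 178 170
90 177 174 175 174 172 175 176 178 176 118 127 129 129 128 127 126 125 124 123 122 122 121 120 120  89 108 103 101 104 121 175 174 180 175 107
100 177 177 181 178 180 177 177 181 182 127 127 131 130 128 128 127 126 125 124 123 122 122 120 119  87 107 107 102 107 107 177 175 179 107 107
110 174 178 179 179 176 178 172 179 178 177 131 123 122  93  98 103 115 113 103  98  88 120 133 130 103 108 109 108 176 172 178 175 109 110 110
120 179 180 174 173 178 178 178 179 169 194 195 194 194 127 141 152 172 162 139 130 112 174 188 125 106 102 101 146 177 183 182 113 106 103 107
130 181 181 180 179 178 177 176 179 173 194 194 193 193 128 140 151 172 162 
[... 807 characters left out ...]
 180 176 175 177 175 174 191 192 107 112 137 149 162 157 140 130 111 102 101 104  91  85  99 107 106 106 106 108 109 105 106
200 180 180 176 175 176 176 179 182 176 167 191 185 105 109 137 148 161 157 140 131 109 102 100 104  92  84 102 107 108 106 108 105 106 107 105
210 176 175 180 180 177 182 174 176 179 173 190 189 181 127 135 148 159 156 140 129  96 142 106 104  93  84 102 107 107 107 108 108 106 109 107
220 177 175 175 178 180 179 178 176 177 171 190 188 188 173 134 147 158 153 125  83  80 176 174 104  89  84 100 108 107 107 110 106 108 109 106
230 183 178 176 175 177 174 174 178 175 173 188 185 186 179 118 111  86  86  82  83  82 177 154 103  89  84 137 164 173 172 172 145 143 176 176
```

The wrist image rows show the tube (262–292) centred between the prong tips (247–308) and parallel to the base edge. I descend.

```bash
python3 -m jog '[[[0,0,0,0,0,0.4,0],[0,0,0,0,0,0.4,0],[0,0,0,0,0,0,0],[0,0,0,0,0,0,0]]]' 100; for i in 1 2 3; do python3 -m jog '[[[0,0,0,0,0,0.08,0],[0,0,0,0,0,0.0,0]]]' | egrep 'pos|contact'; done
```

```text
time: 15.85
eef_pos: [0.5178, -0.0703, 0.0613]
ee_rot: [0.001, -0.041, 0.999, -0.0]
contact_force: [0.5, -0.1, 0.0]
grip_width: 0.0102
grip_force: 99.9
eef_pos: [0.5174, -0.0699, 0.0568]
contact_force: [-0.5, 0.2, -1.5]
eef_pos: [0.5169, -0.0697, 0.0521]
contact_force: [-0.8, -0.1, -1.8]
eef_pos: [0.5171, -0.07, 0.0482]
contact_force: [1.1, -1.8, -1.1]
```

```bash
for i in 1 2 3; do python3 -m jog '[[[0,0,0,0,0,0.08,0],[0,0,0,0,0,0.0,0]]]' | egrep 'pos|contact|width'; done
```

```text
eef_pos: [0.5173, -0.0701, 0.0444]
contact_force: [0.4, -1.1, -0.5]
grip_width: 0.0102
eef_pos: [0.5173, -0.0701, 0.0403]
contact_force: [1.1, -2.7, 1.3]
grip_width: 0.0098
eef_pos: [0.517, -0.0699, 0.0358]
contact_force: [0.3, -2.6, -2.2]
grip_width: 0.0097
```

```bash
for i in 1 2 3 4; do python3 -m jog '[[[0,0,0,0,0,0.06,0],[0,0,0,0,0,0.0,0]]]' | egrep 'pos|contact|width'; done
```

```text
eef_pos: [0.5167, -0.0696, 0.0326]
contact_force: [0.0, -1.1, -3.2]
grip_width: 0.0093
eef_pos: [0.5167, -0.0692, 0.0299]
contact_force: [-0.3, -1.1, -2.4]
grip_width: 0.01
eef_pos: [0.5171, -0.0694, 0.0273]
contact_force: [-1.0, 0.8, -2.0]
grip_width: 0.0097
eef_pos: [0.5176, -0.0696, 0.0266]
contact_force: [-3.9, 0.8, 8.0]
grip_width: 0.0099
```

```bash
python3 -m jog '[[[0,0,0,0,0,0.06,0],[0,0,0,0,0,0.04,0],[0,0,0,0,0,0,0],[0,0,0,0,0,0,0]]]'
python3 - <<'E'
from h import *
b=snap('wrist','w10')['pixels']
g=cv2.cvtColor(b,cv2.COLOR_BGR2GRAY)
for row in range(60,240,10): print(row,' '.join('%3d'%v for v in g[row,230:350:4]))
E
```

```text
time: 18.85
eef_pos: [0.5178, -0.0697, 0.0264]
ee_rot: [0.001, -0.041, 0.999, -0.0]
contact_force: [-13.7, 3.0, 28.0]
grip_width: 0.0097
grip_force: 103.7
60 185 192 187 182 121 133 135 134 134 134 133 133 132 132 131 131 129 129 128 110 168 183 186 187 189 190 191 186 189 187
70 187 186 188 189 129 134 137 136 135 134 134 133 133 132 131 131 130 129 129 109 184 188 176 178 193 191 190 186 187 190
80 183 189 190 185 136 134 138 138 136 136 135 134 133 132 132 131 130 130 129 107 108 113 115 117 185 182 183 187 188 186
90 192 193 185 187 157 134 139 138 138 137 136 135 134 133 132 132 131 130 129 105 113 113 111 135 191 188 185 185 186 138
100 185 184 188 190 157 131 141 139 139 138 137 136 135 134 133 132 131 130 129 102 117 117 112 183 190 186 186 190 134 121
110 190 190 183 189 194 165 145 141 105 114 121 136 132 113 106  97  88  95  95 111 125 173 182 187 189 188 185 112 111 113
120 205 206 206 205 203 206 205 202 146 149 160 181 177 151 142 127 103 113 113 112 198 199 196 187 178 189 113 114 119 116
130 204 205 205 205 203 204 206 203 150 149 160 180 177 151 142 127 103 114 113 1
[... 582 characters left out ...]
 158 174 173 151 142 125 103 127 119  93  84  83  89  92  92  94  95  94  94  95
190  34  15  12  14  17  20  18  15  48 146 158 172 170 151 142 124  40  14  14  14  16  13  16  13  50 117 118 117 114 119
200  23  19  20  18  18  18  16 141 169 144 158 171 168 150 142 100  74  15  13  15  14  14  14  15  20 117 117 118 116 117
210  24  20  18  19  19  19  34 180 164 144 157 169 167 151 139  89 104  16  14  15  13  13  17  12  25 113 112 112 116 115
220  27  20  19  36  92 113 115 114 112 143 157 167 159 119  89  88 107 112 110  96  55  16  13  15  40 117 115 117 116 114
230 184 125 115 113 116 115 114 115 112 110 100  94  93  90  90  88 108 112 109 110 113  98  92  92 115 113 116 114 117 118
```

The jaw nose covers the tube's right side (rows 150–175, from col 282): home with the jaw shut. Release and lift.

```bash
python3 -m jog '[[[0,0,0,0,0,-0.08,0],[0,0,0,0,0,0,0.4],[0,0,0,0,0,0,0.4],[0,0,0,0,0,0,0.4],[0,0,0,0,0,-0.3,0.4],[0,0,0,0,0,-0.6,0.4],[0,0,0,0,0,-0.8,0.4],[0,0,0,0,0,-0.8,0.4]]]' 40
python3 - <<'E'
from h import *
np.set_printoptions(precision=4,suppress=True)
b=snap('wrist','w11')['pixels'];t=snap('top','t11')['pixels'];s=snap('scene','s11')
g=cv2.cvtColor(b,cv2.COLOR_BGR2GRAY)
for row in range(100,260,12): print(row,' '.join('%3d'%v for v in g[row,236:330:4]))
print(r.state()['qpos'])
E
```

```text
time: 19.9
eef_pos: [0.5173, -0.0698, 0.1506]
ee_rot: [0.0, -0.041, 0.999, -0.0]
contact_force: [0.7, -0.1, 0.5]
grip_width: 0.034
grip_force: 0.0
100 176 174 179 178 176 178 171 126 127 126 125 123 122 121  89 106 103 118 177 172 177 174 173 176
112 175 174 177 167 163 144 141 139 127 122 147 119  98  86  97 103 138 148 156 173 172 172 177 176
124 175 171 173 180 192 192 190 191 170 140 168 137 110 101 103 154 164 159 128 133 159 152 106 174
136 180 173 175 172 192 192 190 192 177 140 168 123 118 118 117 119 131 159 158 157 157 173 171 105
148 180 180 179 170 130  11   9  10  33 137 166 138 110  18  26  59  58  95 108 121 172 143 108 107
160 180 180 176 164  80  16  16  15 132 139 164 138 111  39  21  20  17 151 125 107 107 106 103 100
172 172 175 175 172 190 190 189 189 129 137 162 139 112 100 102 102  99  83 101 105 103 105 105 103
184 177 174 175 169 188 189 188 188 121 136 160 139 112 100 101  99  99  82 103 103 107 104 102 105
196 177 173 175 179 185 187 187 187 179  80  86  82  80  99  99 123  97  82 102 106 104 105 108 103
208 172 181 174 178 178 185 186 185 180  81  85  81  80 100  99 171 167 151 128 176 180 148 125 104
220 173 173 176 176 174 184 126  59  53 132 154 140 111  23  23  35 107 147 105 135 176 175 181 178
232 178 178 176 175 166 176  15   9  13 129 152 140 112  12   8   7  83 137 107 104 108 111 178 178
244 176 176 178 178 168 103  11  13  12 113 152 140 112  17   8  10  32  72 119 174 174 177 174 175
256 121 115 153 179 179  90  17  16  68 134 151 141 106  81  20  21  28 137  71 126 111 120 121 174
[-0.2428  0.036   1.5103  0.0001  1.5874 -1.8957]
```

```bash
python3 -m jog '[[[0,0,0.97,0,0,0,0.6],[0,0,0.97,0,0,0,0.6],[0,0,0.97,0,0,0,0.6],[0,0,0.97,0,0,0,0.6],[0,0,0.97,0,0,0,0.6],[0,0,0.97,0,0,0,0.6],[0,0,0.97,0,0,0,0.6],[0,0,0.97,0,0,0,0.6]]]' >/dev/null;  python3 -m jog '[[[0,0,0.97,0,0,0,0.6],[0,0,0.97,0,0,0,0.6],[0,0,0.97,0,0,0,0.6],[0,0,0.97,0,0,0,0.6],[0,0,0.97,0,0,0,0.6],[0,0,0.97,0,0,0,0.6],[0,0,0.97,0,0,0,0.6],[0,0,0.5,0,0,0,0.6]]]'; python3 -m jog '[[[0,0,0,0.785,0.765,0,0.6],[0,0,0,0.785,0.765,0,0.6],[0,0,0,0.785,0.765,0,0.6],[0,0,0,0.785,0.765,0,0.6],[0,0,0,0.785,0.765,0,0.6],[0,0,0,0,0,0,0.6],[0,0,0,0,0,0,0.6]]]'
python3 - <<'E'
from h import *
np.set_printoptions(precision=4,suppress=True)
s=snap('wrist','w12')
g=cv2.cvtColor(s['pixels'],cv2.COLOR_BGR2GRAY)
for row in range(40,300,14): print(row,' '.join('%3d'%v for v in g[row,180:380:6]))
for p in([.638,.175,.102],[.6138,.2515,.105],[.5758,.1291,.078]):print(proj(s,p),proj(s,np.array(p)-[-.0043,0,.0073]))
E
```

```text
time: 22.05
eef_pos: [0.5165, -0.0696, 0.1473]
ee_rot: [-0.001, 0.578, 0.816, -0.0]
contact_force: [-0.3, -0.1, 0.7]
grip_width: 0.0512
grip_force: 0.0
time: 22.92
eef_pos: [0.6315, 0.1786, 0.1472]
ee_rot: [-0.001, 0.577, 0.816, -0.001]
contact_force: [-0.2, 0.1, -0.7]
grip_width: 0.0511
grip_force: 0.0
40 177 179 178 176 179 177 178 180 181 173 173 120 119 104 108 104 104 107 104 105 105 106 104 104 107 108 106 110 180 181 178 181 180 178
54 179 177 176 174 181 178 179 172 178 176 178 174 179 109 106 107 108 107 103 107 107 107 105 103 108 111 106 179 186 180 179 181 181 179
68 182 180 177 179 174 176 177 181 177 178 178 176 175 107 109 110 110 109 111 110 110 110 109 109 106 107 123 177 182 181 177 175 181 179
82 173 150 157 157 158 158 159 159 159 159 159 159 111 110 110 110 110 110 110 110 110 110 110 110 110 110 138 160 160 160 159 158 158 158
96  91  90  99 120 121  61  81  88  89  88 103 107 106 105 105 106 105  93  93  92  93 105 106 105 105 106 105  91  91  90  90  47  97 117
110 113 114 113 114 114 115 115 115 115 114 154 107 108 108 108 108  91  75  76  75  75  77  96 108 
[... 1279 characters left out ...]
 181 181 179 184 181
250 183 183 184 185 135 183 187 188 187 182 188 185 184 188 187 182  57  42  42  41 162 184 183 179 183 184 183 183 184 178 183 185 182 179
264 181 180 185 184 182  97  72  15 177 181 187 189 184 185 186 188 185 181 184 183 188 185 182 180 180  89  40  71 170 184 183 183 179 180
278 182 185 101  19  69  70  20  14 156 187 184 189 186 186 187 184 181 181 184 184 182 184 185 185 183  40  15  51  71  45  19 173 184 179
292 182  36  19  70  71  28  14  13 152 184 187 185 184 185 186 183 186 184 180 181 182 184 184 182 183  34  12  13  64  71  54  16 141 182
[285.0357 225.5112] [289.9875 223.9377]
[289.9812 115.9211] [295.3942 117.8819]
[198.4211 240.0354] [205.1646 238.2426]
```

```bash
python3 - <<'E'
from h import *
np.set_printoptions(precision=3,suppress=True)
s=load('w12');g=cv2.cvtColor(s['pixels'],cv2.COLOR_BGR2GRAY).astype(float)
def line(rows,f,thr,z,db):
    P=[];C=[]
    for v in rows:
        c0=f(v);cc=np.arange(int(c0-16),int(c0+17));w=np.clip(thr-g[v,cc],0,None)
        if w.sum()>0: u=(w*cc).sum()/w.sum();C.append(u);P.append(onz(s,u,v,z-db[2])[:2]+db[:2])
    P=np.array(P);m=P.mean(0);d=np.linalg.svd(P-m)[2][0];d*=-np.sign(d[1])
    return m,np.degrees(np.arctan2(d[1],d[0])),np.array(C)[::6],d
for db in(np.array([-.0043,0,.0073]),np.zeros(3)):
  m,a,C,d=line(range(160,222),lambda v:255-(v-166)*(255-218)/(222-166),60 if 0 else 85,.074,db);print('marker',m,a,C)
  n,b,C,e=line(range(196,252),lambda v:290-(v-194)*3.5/56,80,.100,db);print('lever',n,b,C,'diff',a-b)
  t=np.linalg.solve(np.c_[d,-e],n-m);print('crossing (spindle)',m+t[0]*d)
E
python3 -m jog '[[[0,0,0.58,0,0,0,0.6],[0,0,0,-0.12,0.14,0,0.6],[0,0,0,0,0,0.7,0.6],[0,0,0,0,0,0.7,0.6],[0,0,0,0,0,0,0.6],[0,0,0,0,0,0,0.6]]]'
```

```text
marker [0.589 0.179] -106.71992675794999 [258.362 254.606 250.187 245.727 241.849 237.412 232.863 228.372 224.33
 220.537 216.222]
lever [0.637 0.174] -72.10570905905875 [289.315 289.005 288.804 288.802 288.2   288.141 287.928 287.567 287.33
 286.98 ] diff -34.61421769889124
crossing (spindle) [0.611 0.253]
marker [0.594 0.181] -106.71992675795 [258.362 254.606 250.187 245.727 241.849 237.412 232.863 228.372 224.33
 220.537 216.222]
lever [0.64  0.176] -72.10570905905874 [289.315 289.005 288.804 288.802 288.2   288.141 287.928 287.567 287.33
 286.98 ] diff -34.61421769889127
crossing (spindle) [0.615 0.253]
time: 23.72
eef_pos: [0.6417, 0.1746, 0.0801]
ee_rot: [0.001, 0.598, 0.801, 0.001]
contact_force: [-0.1, 0.2, 0.5]
grip_width: 0.0514
grip_force: 0.0
```

```bash
python3 -m jog '[[[0,0,0,0,0,0.3,0.6],[0,0,0,0,0,0.26,0.6],[0,0,0,0,0,0,0.6],[0,0,0,0,0,0,0],[0,0,0,0,0,0,0],[0,0,0,0,0,0,0],[0,0,0,0,0,0,0]]]' 60
```

```text
time: 24.6
eef_pos: [0.6407, 0.1752, 0.0513]
ee_rot: [0.0, 0.598, 0.802, 0.0]
contact_force: [-1.0, 0.1, 3.5]
grip_width: 0.0183
grip_force: 59.4
```

```bash
python3 -m jog '[[[0,0,1,0,-0.139,0,0],[0,0,1,0,-0.139,0,0],[0,0,1,0,-0.139,0,0],[0,0,0,0,0,0,0],[0,0,0,0,0,0,0]]]'
```

```text
time: 25.22
eef_pos: [0.6195, 0.1715, 0.0512]
ee_rot: [-0.001, 0.697, 0.717, -0.0]
contact_force: [-6.1, -1.0, 6.9]
grip_width: 0.0185
grip_force: 59.7
```

```bash
python3 -m jog '[[[0,0,1,0,-0.139,0,0],[0,0,1,0,-0.139,0,0],[0,0,1,0,-0.139,0,0],[0,0,0.92,0,-0.128,0,0],[0,0,0,0,0,0,0],[0,0,0,0,0,0,0]]]'
python3 - <<'E'
from h import *
np.set_printoptions(precision=3,suppress=True)
s=snap('wrist','w13');g=cv2.cvtColor(s['pixels'],cv2.COLOR_BGR2GRAY)
for row in range(60,250,10): print(row,' '.join('%3d'%v for v in g[row,220:340:4]))
E
```

```text
time: 25.98
eef_pos: [0.5919, 0.1749, 0.0512]
ee_rot: [-0.001, 0.808, 0.589, -0.001]
contact_force: [-7.0, 2.2, 5.8]
grip_width: 0.0187
grip_force: 59.9
60 123 122 120 120 123 125 123 120 163 200 200 199 157 125 200 198 201 202 204 206 206 204 205 205 204 205 204 203 203 204
70 120 122 123 122 120 119 118 117 115 147 181 181 173 158 178 178 180 187 188 202 206 206 206 205 205 205 206 207 207 205
80 122 119 118 117 117 119 112 103 102  92  87  98 159 155 154 157 158 158 176 186 184 198 207 208 209 209 207 207 207 206
90 116 116 118 119 119 108 101 101  83  83  85  86 112 158 155 158 160 160 158 159 185 185 198 207 208 208 208 209 209 207
100 118 118 116 115 115 101 100  89  83  83  84  85  86 135 140 160 162 162 160 161 176 187 190 210 210 210 209 210 210 207
110 113 114 115 116 119 108  99  98  82  82  83  85  86  84  82 126 164 164 162 164 189 189 199 210 211 211 208 209 210 208
120 116 119 118 118 120 119 110 101  99  85  83  85  84  83  81  83 153 164 175 194 192 202 211 210 211 211 210 209 210 209
130 117 119 118 117 117 117 117 118 114 101 101  99 101 100  98  96  99 102 190 206
[... 704 characters left out ...]
 111  99  99  99  98  95  97 101 112 124 126 125 126 125 122 127 124 124 126 124
200  99  96  97  96 118 119 122 123 120 122 113  98  99 100  98  95  95 100 114 196 135 125 124 123 131 163 194 200 199 194
210  95 119 118 120 122 123 123 119 118 121 116  98  99  99  98  94  96 100 168 200 201 201 199 202 201 202 200 201 203 199
220 148 197 199 199 198 194 194 191 194  94  28  56  56  55  55  50  49  52  38  63 201 200 202 202 201 200 197 200 199 201
230 194 196 191 188 194 193 195 196 194  56  17  17  17  17  17  17  15  16  16  17 191 199 198 201 199 195 197 198 200 200
240 192 197 196 196 199 201 199 196 202 101  16  16  17  18  16  18  18  19  17  17 194 195 197 197 202 204 197 198 194 199
```

```bash
python3 -m jog '[[[0,0,0,0,0,0,0.6],[0,0,0,0,0,0,0.6],[0,0,0,0,0,0,0.6],[0,0,0,0,0,-0.4,0.6],[0,0,0,0,0,-0.8,0.6],[0,0,0,0,0,-0.8,0.6],[0,0,0,0,0,0,0.6],[0,0,0,0,0,0,0.6]]]'
python3 - <<'E'
from h import *
np.set_printoptions(precision=3,suppress=True)
s=snap('wrist','w14');g=cv2.cvtColor(s['pixels'],cv2.COLOR_BGR2GRAY)
for row in range(90,310,8): print(row,' '.join('%3d'%v for v in g[row,236:328:3]))
E
```

```text
time: 27.02
eef_pos: [0.5932, 0.1735, 0.1498]
ee_rot: [-0.0, 0.809, 0.587, -0.0]
contact_force: [-0.8, 0.8, -0.9]
grip_width: 0.0512
grip_force: 0.0
90 111 111 109 108 106 106 108 105  93  93  87 137 145 144 145 166 176 174 190 194 195 197 196 194 195 195 196 195 195 172  99
98 107 106 106 107 107 105  98  91  81  74  77  89 144 145 148 148 147 162 172 183 195 196 196 197 196 196 197 194 194 192 165
106 107 107 104 105 105 106  95  90  77  73  76  77  76  92 149 149 149 154 174 185 197 196 197 197 195 196 196 195 196 192 165
114 104 104 107 108 107 109 108  93  91  81  75  77  75  74 102 150 168 177 181 196 196 196 197 196 196 197 196 194 193 188 181
122 107 106 108 107 106 106 106 107 110 103  91  91  91  89  88  92 139 196 197 197 196 196 197 197 195 194 195 194 191 185 186
130 107 106 105 106 108 108 107 106 107 106  93  90  92  88  88  92 101 152 162 190 196 194 194 195 194 194 196 192 184 185 186
138  82 106 108 106 107 106 107 106 106 106  92  90  91  89  87  91 100 104 102 104 126 193 195 198 198 173 114 180 189 189 190
146  58  64  67  81 102 106 107 106 106 105  92  89  90  
[... 1930 characters left out ...]
 179 179 184 180 182 183 180 184 187 184 180 183 184 183 185
274 182 180 185 185 188 185 185 183 181 185 183 181 182 182 179 182 185 184 185 183 182 183 183 184 186 185 186 184 183 183 186
282 184 183 183 186 181 181 182 181 182 181 180 183 182 182 184 181 184 184 183 183 185 183 181 182 185 181 186 184 186 181 186
290 180 184 184 181 181 185 185 182 180 178 179 183 183 179 182 183 184 186 186 187 184 183 183 179 180 183 186 186 186 184 182
298 183 185 181 186 184 181 180 181 179 183 185 181 183 186 179 182 180 179 181 182 182 182 180 182 184 183 186 181 183 184 182
306 182 182 180 181 180 178 179 181 184 184 182 182 180 182 183 178 180 181 183 182 182 184 183 184 188 181 182 182 181 182 183
```

```bash
python3 - <<'E'
from h import *
np.set_printoptions(precision=4,suppress=True)
s=load('w14');g=cv2.cvtColor(s['pixels'],cv2.COLOR_BGR2GRAY).astype(float)
db=np.array([-.0043,0,.0073])
W=lambda u,v,z:onz(s,u,v,z-db[2])[:2]+db[:2]
def cen(v):
    cc=np.arange(250,306);w=np.clip(90-g[v,cc],0,None);return (w*cc).sum()/w.sum()
P=np.array([W(cen(v),v,.102) for v in range(214,244)]);m=P.mean(0);d=np.linalg.svd(P-m)[2][0];d*=-np.sign(d[1])
H=np.mean([W((lambda cc,w:(w*cc).sum()/w.sum())(np.arange(255,302),np.clip(130-g[v,255:302],0,None)),v,.078) for v in range(250,260)],0)
a=lambda x:np.degrees(np.arctan2(x[1],x[0]))
print('sleeve',m,a(d),'head',H)
for S in([.6138,.252],[.611,.253],[.6125,.2525]):print(S,'lever',a(m-S),'head',a(H-S))
# earlier shot: initial lever/head about same spindles
E
python3 -m jog '[[[0,0,0,0.3,-0.9,-0.3,0.6],[0,0,0,0.3,-0.9,-0.3,0.6],[0,0,0,0,-0.9,0,0.6],[0,0,0,0,-0.9,0,0.6],[0,0,0,0,-0.9,0,0.6],[0,0,0,0,-0.9,0,0.6],[0,0,0,0,0,0,0.6],[0,0,0,0,0,0,0.6]]]'
python3 - <<'E'
from h import *
s=snap('top','t15');snap('scene','s15')
t0=load('t0')['pixels'].astype(int);d=np.abs(s['pixels'].astype(int)-t0).sum(2)
g=cv2.cvtColor(s['pixels'],cv2.COLOR_BGR2GRAY)
for n,p,q in(('tart',(.745,-.02,.03),18),('tartlet',(.40,.37,.03),14),('server',(.68,-.35,0),20)):
    u,v=proj(s,p).astype(int);print(n,u,v,(d[v-q:v+q,u-q:u+q]>60).mean())
print('valve');[print(v,' '.join('%3d'%x for x in g[v,196:246:2])) for v in range(164,204,2)]
print('clip');[print(v,' '.join('%3d'%x for x in g[v,284:318:2])) for v in range(176,240,4)]
E
```

```text
sleeve [0.5838 0.1626] -106.21870442673433 head [0.5746 0.1292]
[0.6138, 0.252] lever -108.54864115634213 head -107.7069492316648
[0.611, 0.253] lever -106.74458947715094 head -106.3878088247604
[0.6125, 0.2525] lever -107.7039610145583 head -107.0894876876737
time: 28.08
eef_pos: [0.3458, 0.2856, 0.1794]
ee_rot: [0.0, 0.809, 0.588, -0.001]
contact_force: [0.1, -0.5, -0.2]
grip_width: 0.051
grip_force: 0.0
tart 284 141 0.0
tartlet 166 243 0.9821428571428571
server 380 161 0.0
valve
164  64  82  85  90 101 110 112 110 142 142 146 142 141 139 140 139 143 143 144 143 139 143 143 141 140
166 107 137 138 141 140 136 122 114 138 145 140 143 145 146 143 141 143 144 141 139 138 138 141 141 142
168 138 139 141 142 141 138 136 130 132 144 144 145 144 143 144 141 141 140 141 143 142 139 139 139 142
170 135 123 107 129 141 140 137 136 143 142 144 147 145 144 144 146 141 142 144 142 141 142 141 141 140
172 111  88  88  98 117 139 140 137 138 146 143 146 142 143 145 142 146 144 141 142 141 139 140 139 141
174  90  88  89  82 105 115 129 134 135 139 143 147 145 143 142 145 142 143 138 143 145 138 1
[... 1923 characters left out ...]
 131  92  68  80 113 119 156 156 122 137 137 138 136
204 139 142 141  95 125  95  68 107  97 110 155 158 147 138 135 138 139
208 141 141 139  95 119 143  70  71  94 110 146 158 156 132 139 139 136
212 143 138 140  99 114 141  70  68  83 111 145 157 157 140 138 139 140
216 142 143 142 135  94 144  86  39  67 122  99  38  51 122 141 141 139
220 138 140 138 138  89 103  75  52  54 107  79  26  50 142 142 141 142
224 138 141 138  92  72  68  95  64  60  81 111 151 159 156 134 140 139
228 139 135  73  80  78  78 128  70  70  91  96 100 148 155 137 140 138
232 138 137 139 135 133  86  76  67  56  85  87  90 127 137 139 138 140
236 140 140 139 138 137 135  70  68  68  66 118 132 139 139 138 138 134
```

```bash
python3 -c "
from plant import r
print(r.finish_job())"
```

```text
the job is handed in; nothing more can be done
None
```

I handed the job in at about 28 s: the logger is home in the fork clip with the jaw closed over it, and the valve lever is within about 1° of the marker by my own camera measurements. The marker, tart and server show no movement. The tartlet was hidden under the arm in the last check picture, but the arm stayed well above it.

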